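Weigh a copper pail on the hand scale and hang the scale up again

ROBOT

A 6-joint arm with a two-finger parallel gripper is mounted at the origin on the work surface. World frame = base frame: x ahead of the robot, y to its left, z up, the work surface at z = 0. Lengths are in m, angles in rad, forces in N, time in s.
With the tool pointing down it reaches from about 0.375 to 0.975 m from the base axis. Payload 3.8 kg.
Tool frame: the origin (TCP) lies midway between the tips of the shut fingers; the grasp point (between the pads) lies 19 mm behind it (arm.grip_depth is the distance from the TCP to the grasp point, in m); z points along the fingers, y is the line along which they close (so a half turn about z gives the same grasp; the last joint's range is limited). The gripper opens to 85 mm and grips with 20 to 120 N. Pads are 22 mm wide; open, the fingers measure 114 mm over their backs; the gripper's body (76 mm by 85 mm) begins 54 mm behind the grasp point. The pads swing forward as they close: fully open they stand 13 mm farther back than shut.
Start: joints at [1.173, 0.264, 1.604, -0, 1.274, -0.037], TCP at [0.238, 0.632, 0.231] pointing down, gripper open.
Joint ranges: [-2.63, 2.63], [-0.94, 2.18], [0.31, 2.57], [-1.31, 4.45], [0, 2.66], [-2.55, 2.55]. Speed limits (rad/s): [2.57, 2.57, 3.14, 3.14, 3.14, 3.14].

INTERFACE

Orientations are given as a rotation vector (axis times angle).
In Python, from rig import arm gives the robot as it stands.
- The arm moves only by the shell command python3 -m creep 'ROWS' [FORCE]. ROWS is JSON, a list of rows, each a list of 3 entries, a list of its own where there are three numbers: the turn, a rotation vector about the tool's x, y, z in rad, then the shift along the tool's x, y, z in mm, then the closure in counts, from 0 (fully open) to 255 (shut). In form: [[[wx, wy, wz], [x, y, z], grip], ...]. A call has 1 to 8 rows; each row is the pose to reach, as a shift and turn from the pose commanded when the call began, along the tool's axes at that moment; what a row does not reach only later rows make up. A row lasts 1/12 s, in which the tool goes at most 41.7 mm and 7.16 degrees, less where a joint would pass 70% of its speed; a pose out of reach is approached as far as the arm can. A call with a gripper value outside its range is refused whole. The fingers move at their own pace and stop on an object; FORCE is the grip in N (left out, the last holds). Time passes only in rows, so rows that repeat a pose let the fingers close. It gives the time, the measured TCP pose, the force, the opening and the grip force at its end, in the units of the state.
- arm.state(): the state, without advancing time (a new reading comes with each control period).
- arm.read_camera(name): name is "scene" or "side" or "wrist"; returns a dict with "frame" (384x512x3 uint8, red, green, blue), "z_map" (384x512 float32, m along the optical axis (not along the pixel's ray), 0 where there is no reading), "fx", "fy", "cx", "cy" (pixels), "k1" (the pictures are not rectified: a ray, as slopes to the right and down, at radius r is drawn at 1 + k1 r^2 times it, then the intrinsics apply), "extrinsics" (4x4, takes a point from camera to world coordinates). Camera axes: x right, y down, z forward; pixel columns grow to the right and rows downward; lengths in m; the calibration is good to about 2 mm. A picture is of the moment at which its call begins.
- arm.finish_job(): hands the job in; it is judged then, once.
The state is a dict: "clock": time; "joints": joint angles; "qvel": joint speeds; "joint_torque": joint torques, N m; "tcp_pos": TCP position; "tcp_rot": TCP orientation; "contact_force": force on the tool from outside, world axes, zero at the start; "wrist_torque": the same for the moment, N m; "opening": finger opening in m; "grasp_force": force on a finger pad.
Only numpy, scipy, OpenCV 4.12 (cv2) and the standard library are available. Lean on these libraries where they do the work, as an engineer would, in place of code of your own. Each camera call takes 0.05 s, during which the arm holds its last target. There are 200 camera calls.

TASK

Weigh the copper pail: take the red hand scale off its rest by its black handle, catch the pail's brass bail on the scale's hook, raise the scale gently until the pail hangs just clear of the bench, with about 1 cm (no more than 1.5 cm) under its base, and hold it still for two seconds to read the weight. Then lower the pail softly back where it stood, unhook it and hang the scale in its rest again. Lift the pail by the scale only, never over 4 cm high, do not drag, tip or bump it, do not jerk the spring (10 N is its limit), and leave the other goods where they are.

Things in the scene. Friction and masses are not known exactly. Their poses are not given: they have to be found in the camera images.
- scale_grip (a point): Centre of the hand scale's black T handle, a block 22 mm thick (its x), 84 long (y), 32 tall, to be grasped across the 22 mm from above. The scale hangs upright, z up. Unloaded, the hook's saddle is about 158 mm below this point. The hook opens towards +x.
- hook_seat (a point): Saddle of the hook (lowest point inside its bend), on the scale's axis; axes as the scale's. 6 mm wire: underside 6 mm below. Tip on the +x side, 12 mm out, its top 14 mm above this point; straight back on the -x side, 11 mm out, from 7 to 35 mm above, then returning to the axis at 43 mm. So the mouth, at +x, is 14 to 35 mm above this point; clear width between tip and back 16 mm.
- rest: Fixed rest of the scale, green foot; origin on the bench under its fork. Two steel prongs along its x, 36 mm apart, tops 175 mm high, carry the handle on either side of the tube. Open to its -x, a post 75 mm off at +x. Prong ends, 35 mm off at -x, are turned up 4 mm: lift the scale 10 mm or more, then draw it out 80 mm along -x; hang it up the same way back, handle across the prongs.
- pail: Loose open copper pail, 0.28 to 0.78 kg (not known); origin centre of its underside, z up. 82 mm across at the foot, 112 at the rim, 58 tall. Brass bail: arch of 5 mm wire in the pail's y-z plane, pivoted at the rim on its y axis, 52 mm up, its top 58 mm from there. It leans to the pail's +x or -x by up to 0.6 rad, not reported: see or feel; swings lightly, to 0.85 rad.
- scale: The sprung hand scale: red tube 26 mm across and 88 long under the T handle, steel hook below. Origin: centre of the handle's underside, 16 mm below scale_grip. Pulled, the hook comes down out of the tube against a spring of 110 N/m (9.1 mm per newton), at most 88 mm. All weighs 190 g.
- tin_pail: Bystander: a grey steel pail of the same shape, origin at the centre of its underside, 113 mm tall with its bail up. Leave alone.
- mortar: Bystander: brass mortar, 82 mm across, 72 mm tall, origin under its centre. Leave alone.
- jug: Bystander: copper jug, 92 mm across, 125 mm tall, origin under its centre. Leave alone.
- bowl: Bystander: open copper bowl, 110 mm across, 45 mm tall, origin under its centre. Leave alone.
- tape: Bystander: yellow roll, 70 mm across, 22 mm tall, origin under its centre. Leave alone.
- chaser: Bystander: hammer lying on the bench, 240 mm long. Leave alone.
- driver: Bystander: red screwdriver lying on the bench, 190 mm long. Leave alone.
- water: Bystander: clear bottle, 60 mm across, 170 mm tall, origin under its centre. Leave alone.
There are look-alikes about, which are no part of the job. Leave any blue look-alike of the scale alone.

How it is judged:
By the outcome, as a careful person would: the job done as asked, in the order asked, and still so for the second after the job is handed in, with the robot touching nothing.
It also fails if it takes over 72 s, if anything falls off the work surface, if the arm or the gripper's body presses on something with over 40 N, if the wrist force passes 120 N, or if a joint passes its speed limit or range.

## Working session

There is one attempt and no reset: what is moved stays moved. The work goes in short steps, Python scripts to look and compute and a shell command to move; the robot and the scene stay as the last step left them, time stands still between calls to the robot, and variables do not carry over. Pictures are saved under pics/ and viewed, at most 13 in all, crops included, and the job is handed in when it is done.

```bash
ls; mkdir -p pics
cat > h.py <<'E'
import numpy as np, cv2
from rig import arm
from scipy.spatial.transform import Rotation as R
def snap(n,f=None):
    c=arm.read_camera(n); np.savez('/tmp/'+(f or n),**{k:np.asarray(v) for k,v in c.items()})
    if f: cv2.imwrite('pics/'+f+'.png',c['frame'][:,:,::-1])
    return c
def load(f): return dict(np.load('/tmp/'+f+'.npz'))
def ray(c,u,v):
    xd=(np.asarray(u,float)-c['cx'])/c['fx']; yd=(np.asarray(v,float)-c['cy'])/c['fy']
    x,y=xd,yd
    for _ in range(10):
        s=1+c['k1']*(x*x+y*y); x,y=xd/s,yd/s
    return x,y
def cloud(c):
    v,u=np.mgrid[:384,:512]; x,y=ray(c,u,v); z=c['z_map']
    P=np.stack([x*z,y*z,z],-1); E=c['extrinsics']
    return P@E[:3,:3].T+E[:3,3]
def proj(c,P):
    E=c['extrinsics']; p=(np.asarray(P)-E[:3,3])@E[:3,:3]; x,y=p[...,0]/p[...,2],p[...,1]/p[...,2]
    s=1+c['k1']*(x*x+y*y); return np.stack([c['fx']*x*s+c['cx'],c['fy']*y*s+c['cy']],-1)
E
python3 - <<'E'
from h import *
a=snap('scene','s0');b=snap('side','d0');snap('wrist','w0')
im=np.hstack([a['frame'],b['frame']])[:,:,::-1]
cv2.imwrite('pics/a.png',cv2.resize(a['frame'][:,:,::-1],(800,600)));cv2.imwrite('pics/b.png',cv2.resize(b['frame'][:,:,::-1],(800,600)))
for c in(a,b):print(c['extrinsics'].round(3))
print(arm.state())
E
```

```text
pics
[[-0.651  0.556 -0.517  1.106]
 [ 0.759  0.488 -0.43   0.514]
 [ 0.013 -0.673 -0.74   1.04 ]
 [ 0.     0.     0.     1.   ]]
[[ 0.721 -0.471  0.508 -0.206]
 [-0.692 -0.488  0.531 -0.722]
 [-0.002 -0.735 -0.678  1.029]
 [ 0.     0.     0.     1.   ]]
{'clock': 0.15, 'joints': array([ 1.17311424e+00,  2.64622332e-01,  1.60504220e+00,  2.79224753e-05,
        1.27369662e+00, -3.68966555e-02]), 'qvel': array([ 0.00030911, -0.00016029, -0.00440571, -0.00079662, -0.00109134,
       -0.00096557]), 'joint_torque': array([ 6.01790198e-04, -5.15899515e+01, -3.67962348e+01,  6.69113047e-05,
        7.92034582e-03,  1.99015648e-05]), 'tcp_pos': array([0.23805686, 0.63103432, 0.23022934]), 'tcp_rot': array([-5.63591146e-01, -3.09021083e+00,  2.70322555e-03]), 'contact_force': array([-0.73380825,  0.39733884,  0.01751862]), 'wrist_torque': array([-0.04093192,  0.05786565, -0.03065555]), 'grasp_force': 0.0, 'opening': 0.08528564550987101}
```

View pics/a.png

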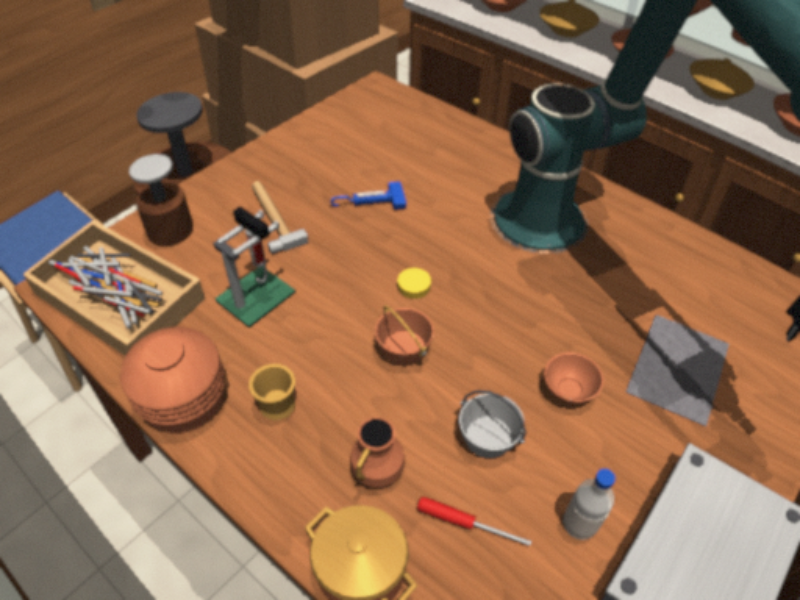

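View pics/b.png

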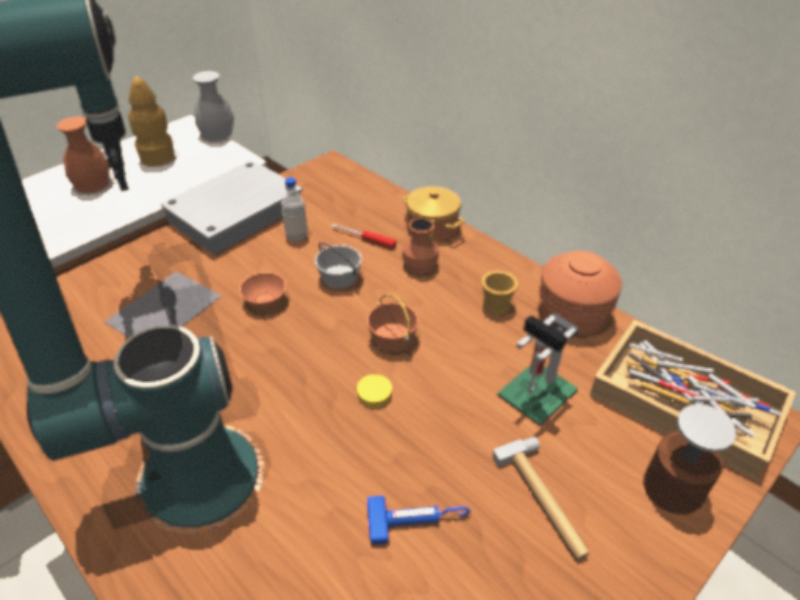

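The scene view (800 px) shows the scale's black handle at (250,222), the green foot at (255,297), and the copper pail at (404,337) with its bail leaning. The side view shows the same at (546,332), (538,392) and (392,325). Now I'll measure them.

Run:
```python
from h import *
def fitrect(p): return cv2.minAreaRect((p[:,:2]*1000).astype(np.float32))
for n,hb,pb in(('s0',(140,125,180,160),(235,190,280,235)),('d0',(328,195,370,230),(230,185,272,228))):
    c=load(n);P=cloud(c);f=c['frame'].astype(int)
    r,g,b=f[...,0],f[...,1],f[...,2]
    def box(q):
        m=np.zeros((384,512),bool);m[q[1]:q[3],q[0]:q[2]]=1;return m
    m=box((120,120,380,270))&(g>r+25)&(g>b+10)&(abs(P[...,2])<.03)
    print(n,'foot',m.sum(),P[m].mean(0).round(4),fitrect(P[m]))
    m=box(hb)&(f.max(-1)<75)&(P[...,2]>.15)&(P[...,2]<.25)
    q=P[m];print('handle',m.sum(),q.mean(0).round(4),q.min(0).round(3),q.max(0).round(3),fitrect(q[q[:,2]>np.percentile(q[:,2],50)]),np.percentile(q[:,2],[5,50,95]))
    m=box(pb)&(P[...,2]>.066)&(P[...,2]<.14)
    q=P[m];print('bail',m.sum()); print(q[np.argsort(-q[:,2])][::5].round(3))
    m=box(pb)&(abs(P[...,2]-.055)<.004)&(r>g+20)
    q=P[m]; 
    e=cv2.fitEllipse((q[:,:2]*1000).astype(np.float32)) if len(q)>5 else 0
    print('rim',m.sum(),e,cv2.minEnclosingCircle((q[:,:2]*1000).astype(np.float32)))
    for v,u in ((140,160),(222,258)):pass
```

```text
s0 foot 739 [ 0.6071 -0.2988  0.0123] ((604.6160888671875, -309.62030029296875), (110.1142349243164, 126.53035736083984), 89.864501953125)
handle 224 [ 0.5825 -0.3006  0.1995] [ 0.568 -0.347  0.174] [ 0.653 -0.266  0.21 ] ((579.9995727539062, -307.1529541015625), (80.05366516113281, 21.08983612060547), 89.93479919433594) [0.18471046 0.203164   0.20797571]
bail 67
[[ 0.519  0.009  0.113]
 [ 0.517  0.023  0.108]
 [ 0.518  0.016  0.108]
 [ 0.509 -0.015  0.107]
 [ 0.511 -0.013  0.105]
 [ 0.519  0.032  0.104]
 [ 0.522  0.042  0.101]
 [ 0.518  0.038  0.098]
 [ 0.504 -0.034  0.096]
 [ 0.52   0.051  0.094]
 [ 0.52   0.051  0.089]
 [ 0.52   0.059  0.082]
 [ 0.521  0.063  0.077]
 [ 0.519  0.062  0.069]]
rim 167 ((500.2065734863281, 8.808441162109375), (105.68965911865234, 108.57192993164062), 147.4566192626953) ((499.5152282714844, 9.593916893005371), 59.67201614379883)
d0 foot 761 [ 0.5906 -0.3172  0.0142] ((599.4025268554688, -310.91265869140625), (106.50929260253906, 126.6919174194336), 89.88509368896484)
handle 318 [ 0.5755 -0.3158  0.1972] [ 0.563 -0.353  0.153] [ 0.648 -0.273  0.212] ((574.5451049804688, -313.7746887207031), (22.812536239624023, 78.10237884521484), 2.0136449337005615) [0.16848448 0.20149386 0.20963786]
bail 60
[[ 0.51  -0.001  0.115]
 [ 0.513 -0.002  0.11 ]
 [ 0.517  0.011  0.107]
 [ 0.522  0.03   0.106]
 [ 0.517  0.03   0.104]
 [ 0.502 -0.027  0.102]
 [ 0.52   0.038  0.098]
 [ 0.503 -0.036  0.094]
 [ 0.519  0.051  0.09 ]
 [ 0.494 -0.046  0.08 ]
 [ 0.496 -0.048  0.076]
 [ 0.518  0.066  0.071]]
rim 131 ((500.2128601074219, 8.272296905517578), (105.8366928100586, 107.96817016601562), 164.0908660888672) ((497.4822082519531, 11.741605758666992), 60.50808334350586)
```

Run:
```python
from h import *
a=load('s0')['frame'];b=load('d0')['frame']
f=lambda i,u,v:cv2.resize(i[v:v+60,u:u+66,::-1],(396,300)[:2] if 0 else (396,300),interpolation=cv2.INTER_CUBIC)
cv2.imwrite('pics/c.png',np.vstack([np.hstack([f(a,225,180),f(b,220,180)]),np.hstack([f(a,130,128),f(b,315,195)])]))
```

```text
(no output)
```

View pics/c.png

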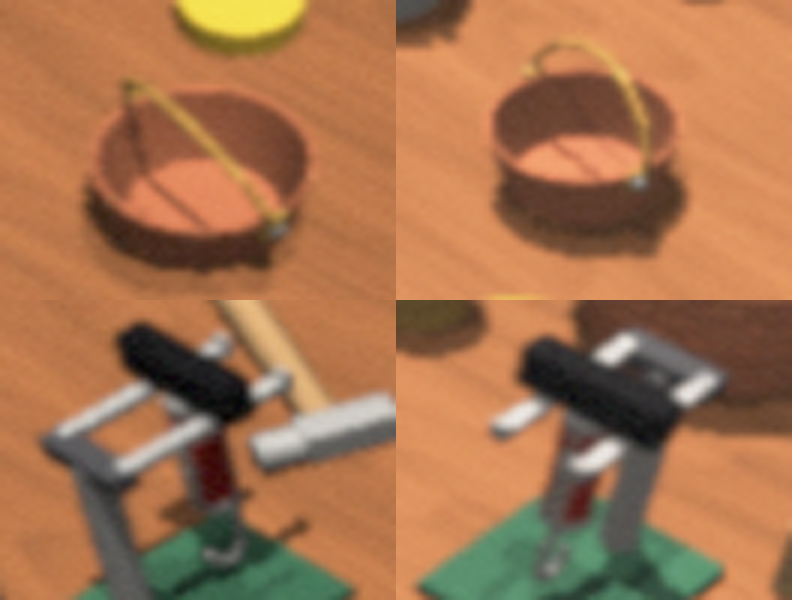

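The crop shows that the bail's free top stands off the pail's centre towards world +x, so it leans slightly to pail +x. The pivot line is about (0.024, 0.114). The scale hangs handle along y, and the rest opens to world -x. Next I'll fit the bail plane and work out the first move.

```bash
cat > need.py <<'E'
import sys
from h import *
x,y,z,phi=map(float,sys.argv[1:5])
s=arm.state();Rm=R.from_rotvec(s['tcp_rot'])
Y=np.array([np.cos(phi),np.sin(phi),0]);Z=np.array([0,0,-1.]);T=R.from_matrix(np.stack([np.cross(Y,Z),Y,Z],1))
print('turn',(Rm.inv()*T).as_rotvec().round(3),'shift',(Rm.inv().apply(np.array([x,y,z])-s['tcp_pos'])*1000).round(1),'pos',s['tcp_pos'].round(4),'q',s['joints'].round(2),'F',s['contact_force'].round(2),'t',s['clock'])
E
python3 need.py .577 -.31 .30 0
python3 - <<'E'
from h import *
from scipy.optimize import least_squares
Q=[]
for n,pb in(('s0',(235,190,280,235)),('d0',(230,185,272,228))):
    c=load(n);P=cloud(c)
    m=np.zeros((384,512),bool);m[pb[1]:pb[3],pb[0]:pb[2]]=1
    m&=(P[...,2]>.068)&(P[...,2]<.14);Q.append(P[m])
Q=np.vstack(Q)
def res(p):
    cx,cy,psi,th=p; ex=np.array([np.cos(psi),np.sin(psi),0]);ey=np.array([-ex[1],ex[0],0])
    u=np.array([0,0,1])*np.cos(th)+ex*np.sin(th); d=Q-np.array([cx,cy,.052])
    n=np.cross(ey,u); b=d@ey;h=d@u
    return np.r_[d@n, np.hypot(b,h)-.058, (cx-.5)*5,(cy-.009)*5]
r=least_squares(res,[.5,.009,-.2,.25],loss='soft_l1',f_scale=.004);print(r.x.round(4),r.cost)
p=r.x;print('top',p[0]+.058*np.sin(p[3])*np.cos(p[2]),p[1]+.058*np.sin(p[3])*np.sin(p[2]),.052+.058*np.cos(p[3]))
E
```

```text
turn [-2.00e-03  1.00e-03  1.21e+00] shift [-649.3 -760.9  -68.5] pos [0.2381 0.631  0.2302] q [ 1.17  0.26  1.61  0.    1.27 -0.04] F [-0.73  0.4   0.02] t 0.15
[ 0.5017  0.0087 -0.2359  0.2321] 0.0007860596942683312
top 0.5146337316105591 0.005591207353135806 0.10844512935564334
```

```bash
python3 -m creep '[[[0,0,0.6],[-300,-350,-68],0],[[0,0,0.6],[-300,-350,-68],0],[[0,0,0.6],[-300,-350,-68],0],[[0,0,0.6],[-300,-350,-68],0],[[0,0,0.8],[-300,-350,-68],100],[[0,0,0.8],[-300,-350,-68],100],[[0,0,0.8],[-300,-350,-68],100],[[0,0,0.8],[-300,-350,-68],100]]' 40
python3 need.py .577 -.31 .30 0
```

```text
clock: 0.82
tcp_pos: [0.3506, 0.3195, 0.2799]
tcp_rot: [1.725, 2.626, -0.0]
contact_force: [0.4, -0.4, 0.7]
opening: 0.052
grasp_force: 0.0
turn [-0.     0.     0.408] shift [-667.7  -42.2  -20. ] pos [0.3506 0.3195 0.2799] q [ 0.69 -0.15  1.95 -0.    1.34  0.28] F [ 0.37 -0.44  0.71] t 0.8167
```

```bash
python3 -m creep '[[[0,0,0.4],[-300,-20,-20],100],[[0,0,0.4],[-300,-20,-20],100],[[0,0,0.4],[-300,-20,-20],100],[[0,0,0.4],[-300,-20,-20],100],[[0,0,0.4],[-300,-20,-20],100],[[0,0,0.4],[-300,-20,-20],100],[[0,0,0.4],[-300,-20,-20],100],[[0,0,0.4],[-300,-20,-20],100]]'
python3 need.py .577 -.31 .30 0
```

```text
clock: 1.48
tcp_pos: [0.4532, 0.0333, 0.3004]
tcp_rot: [2.214, 2.225, -0.002]
contact_force: [-0.4, 0.3, 0.4]
opening: 0.052
grasp_force: 0.0
turn [0.002 0.003 0.005] shift [-343.9  122.     1.5] pos [0.4532 0.0333 0.3004] q [ 0.02 -0.2   1.96 -0.    1.38  0.02] F [-0.44  0.34  0.35] t 1.4833
```

```bash
python3 -c "
from h import *
c=snap('wrist','w1');print(c['extrinsics'].round(3))"
python3 -m creep '[[[0,0,0],[-345,120,0],100],[[0,0,0],[-345,120,0],100],[[0,0,0],[-345,120,0],100],[[0,0,0],[-345,120,0],100],[[0,0,0],[-345,120,0],100],[[0,0,0],[-345,120,0],100],[[0,0,0],[-345,120,0],100],[[0,0,0],[-345,120,0],100]]'
python3 -m creep '[[[0,0,0],[-21,7,0],100],[[0,0,0],[-21,7,0],100],[[0,0,0],[-21,7,0],100],[[0,0,0],[-21,7,0],100]]'
python3 need.py .577 -.31 .178 0
python3 -c "
from h import *
c=snap('wrist','w2');print(c['extrinsics'].round(3))
a=load('w1')['frame'];b=c['frame'];cv2.imwrite('pics/d.png',np.vstack([cv2.resize(i,(400,300)) for i in (a,b)])[:,:,::-1])"
```

```text
[[ 1.     0.004  0.004  0.453]
 [ 0.005 -0.944 -0.329  0.117]
 [ 0.003  0.329 -0.944  0.442]
 [ 0.     0.     0.     1.   ]]
clock: 2.2
tcp_pos: [0.5653, -0.2756, 0.2994]
tcp_rot: [-2.209, -2.233, -0.001]
contact_force: [0.9, 0.4, 0.8]
opening: 0.052
grasp_force: 0.0
clock: 2.53
tcp_pos: [0.5718, -0.2946, 0.2993]
tcp_rot: [-2.208, -2.232, -0.001]
contact_force: [0.2, -0.3, -1.2]
opening: 0.052
grasp_force: 0.0
turn [-0.001 -0.002  0.011] shift [-15.7   5.2 121.2] pos [ 0.5718 -0.2946  0.2993] q [-0.51  0.17  1.59  0.    1.38 -0.53] F [ 0.18 -0.31 -1.15] t 2.5333
[[ 1.     0.01   0.004  0.572]
 [ 0.011 -0.946 -0.325 -0.211]
 [ 0.     0.325 -0.946  0.442]
 [ 0.     0.     0.     1.   ]]
```

View pics/d.png

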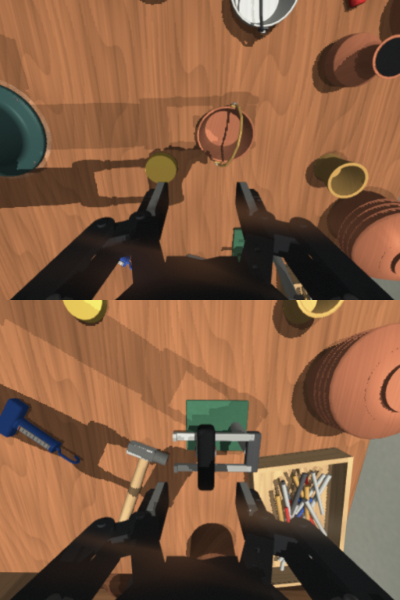

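The wrist view shows the handle at (206,457) in the lower half, across the prongs. The pail is at (224,133) in the upper half, its bail bowing to the right (+x). Next I'll measure both closely.

Run:
```python
from h import *
c=load('w2');P=cloud(c);f=c['frame'].astype(int)
m=np.zeros((384,512),bool);m[165:255,235:295]=1
k=m&(f.max(-1)<60)&(P[...,2]>.197)&(P[...,2]<.22)
q=P[k];print('handle',k.sum(),q.mean(0).round(4),q.min(0).round(4),q.max(0).round(4),cv2.minAreaRect((q[:,:2]*1000).astype(np.float32)))
m[:]=0;m[170:240,215:340]=1
k=m&(f.min(-1)>110)&(P[...,2]>.16)&(P[...,2]<.19);q=P[k]
for s in(-1,1):
    g=q[(q[:,1]+.31)*s>0];print('prong',len(g),g.min(0).round(3),g.max(0).round(3),np.median(g,0).round(4),np.polyfit(g[:,0],g[:,1],1))
c=load('w1');P=cloud(c);f=c['frame'].astype(int)
m=np.zeros((384,512),bool);m[120:220,240:330]=1
k=m&(abs(P[...,2]-.057)<.003);q=P[k]
print('rim',k.sum(),cv2.minEnclosingCircle((q[:,:2]*1000).astype(np.float32)),cv2.fitEllipse((q[:,:2]*1000).astype(np.float32)))
k=m&(P[...,2]>.068)&(P[...,2]<.13);Q=P[k];print(len(Q),Q[np.argsort(-Q[:,2])][::12].round(4))
from scipy.optimize import least_squares
def res(p):
    cx,cy,psi,th,z0=p; ex=np.array([np.cos(psi),np.sin(psi),0]);ey=np.array([-ex[1],ex[0],0])
    u=np.array([0,0,1])*np.cos(th)+ex*np.sin(th); d=Q-np.array([cx,cy,z0]);n=np.cross(ey,u)
    return np.r_[d@n, np.hypot(d@ey,d@u)-.058,(z0-.053)*20,(cx-.5005)*10,(cy-.009)*10]
r=least_squares(res,[.5,.009,-.2,.25,.052],loss='soft_l1',f_scale=.003);p=r.x;print(p.round(4),r.cost)
```

```text
handle 1638 [ 0.5776 -0.3064  0.2063] [ 0.5674 -0.3492  0.1991] [ 0.5885 -0.2695  0.209 ] ((577.9191284179688, -309.3397521972656), (20.846240997314453, 79.70367431640625), 0.5711902379989624)
prong 272 [ 0.592 -0.339  0.165] [ 0.652 -0.31   0.176] [ 0.6248 -0.3328  0.1749] [-0.08376954 -0.28033027]
prong 759 [ 0.534 -0.309  0.168] [ 0.643 -0.283  0.18 ] [ 0.6016 -0.2872  0.1748] [-0.00192526 -0.28630823]
rim 614 ((500.65283203125, 8.777275085449219), 63.961517333984375) ((500.9801025390625, 9.190868377685547), (106.03175354003906, 109.9595718383789), 168.1440887451172)
337 [[ 0.5152  0.0064  0.1114]
 [ 0.5153  0.0087  0.1098]
 [ 0.5147 -0.0014  0.1092]
 [ 0.5153  0.0124  0.1085]
 [ 0.5162 -0.0018  0.1081]
 [ 0.5164  0.0177  0.1077]
 [ 0.5144  0.0078  0.1071]
 [ 0.5177  0.0202  0.1068]
 [ 0.5177  0.0215  0.1064]
 [ 0.5215  0.0255  0.106 ]
 [ 0.513  -0.0099  0.1057]
 [ 0.5082 -0.0192  0.1046]
 [ 0.5213  0.0343  0.1034]
 [ 0.5189  0.034   0.1023]
 [ 0.505  -0.0268  0.1006]
 [ 0.5217  0.0388  0.0997]
 [ 0.523   0.0425  0.0983]
 [ 0.5206  0.0423  0.0972]
 [ 0.5029 -0.0302  0.0963]
 [ 0.5233  0.0485  0.0947]
 [ 0.4992 -0.0362  0.0932]
 [ 0.498  -0.0383  0.092 ]
 [ 0.4969 -0.0397  0.089 ]
 [ 0.4974 -0.0441  0.0863]
 [ 0.4946 -0.0421  0.0835]
 [ 0.5211  0.062   0.0794]
 [ 0.5202  0.0629  0.0763]
 [ 0.518   0.0651  0.0725]
 [ 0.4887 -0.0489  0.0683]]
[ 0.5006  0.0096 -0.2434  0.2711  0.0539] 0.0009292575278470722
```

```bash
python3 -m creep '[[[0,0,0.01],[-15,6,40],100],[[0,0,0.01],[-15,6,60],100],[[0,0,0.01],[-15,6,60],100],[[0,0,0.01],[-15,6,60],100],[[0,0,0.01],[-15,6,60],100]]' >/dev/null
python3 need.py .578 -.309 .178 0
```

```text
turn [0.002 0.001 0.001] shift [ 1.3 -0.6 63.6] pos [ 0.5785 -0.3102  0.2416] q [-0.53  0.22  1.64  0.    1.28 -0.53] F [ 0.82 -0.04  0.79] t 3.0
```

```bash
python3 -m creep '[[[0,0,0],[1,-0.5,30],100],[[0,0,0],[1,-0.5,50],100],[[0,0,0],[1,-0.5,63],100],[[0,0,0],[1,-0.5,63],100],[[0,0,0],[1,-0.5,63],100],[[0,0,0],[1,-0.5,63],100]]'
python3 need.py .578 -.309 .178 0
python3 -m creep '[[[0,0,0],[0,0,0],150],[[0,0,0],[0,0,0],170],[[0,0,0],[0,0,0],190],[[0,0,0],[0,0,0],220],[[0,0,0],[0,0,0],255],[[0,0,0],[0,0,0],255],[[0,0,0],[0,0,0],255]]' 60
python3 need.py .578 -.309 .178 0
```

```text
clock: 3.5
tcp_pos: [0.5786, -0.3107, 0.1793]
tcp_rot: [2.219, 2.219, 0.001]
contact_force: [-0.2, -0.5, -0.1]
opening: 0.052
grasp_force: 0.0
turn [0.003 0.002 0.   ] shift [ 1.7 -0.6  1.2] pos [ 0.5786 -0.3107  0.1793] q [-0.53  0.26  1.7   0.    1.17 -0.53] F [-0.16 -0.47 -0.12] t 3.5
clock: 4.08
tcp_pos: [0.5781, -0.3107, 0.1785]
tcp_rot: [2.22, 2.22, 0.001]
contact_force: [-1.8, -0.2, 6.7]
opening: 0.0208
grasp_force: 59.6
turn [ 0.002  0.001 -0.   ] shift [ 1.7 -0.1  0.5] pos [ 0.5781 -0.3107  0.1785] q [-0.53  0.26  1.7  -0.    1.17 -0.53] F [-1.77 -0.23  6.73] t 4.0833
```

```bash
python3 -m creep '[[[0,0,0],[0,0,-4],255],[[0,0,0],[0,0,-10],255],[[0,0,0],[0,0,-20],255],[[0,0,0],[0,0,-30],255],[[0,0,0],[0,0,-36],255],[[0,0,0],[0,0,-40],255],[[0,0,0],[0,0,-40],255],[[0,0,0],[0,0,-40],255]]'
python3 -m creep '[[[0,0,0],[0,-10,0],255],[[0,0,0],[0,-25,0],255],[[0,0,0],[0,-45,0],255],[[0,0,0],[0,-65,0],255],[[0,0,0],[0,-85,0],255],[[0,0,0],[0,-100,0],255],[[0,0,0],[0,-105,-10],255],[[0,0,0],[0,-105,-20],255]]'
python3 -m creep '[[[0,0,0],[10,0,-20],255],[[0,0,0],[40,0,-50],255],[[0,0,0],[70,0,-70],255],[[0,0,0],[100,0,-80],255],[[0,0,0],[120,0,-80],255],[[0,0,0],[130,0,-80],255],[[0,0,0],[130,0,-80],255],[[0,0,0],[130,0,-80],255]]'
python3 need.py .46 .018 .32 -.24
python3 -c "
from h import *
c=snap('side','d1');b=snap('scene','s1')
cv2.imwrite('pics/e.png',np.hstack([cv2.resize(i['frame'],(400,300)) for i in (b,c)])[:,:,::-1])"
```

```text
clock: 4.75
tcp_pos: [0.5776, -0.3103, 0.2174]
tcp_rot: [2.221, 2.221, 0.0]
contact_force: [0.6, -0.0, -2.1]
opening: 0.0215
grasp_force: 58.7
clock: 5.42
tcp_pos: [0.4703, -0.3096, 0.2364]
tcp_rot: [-2.221, -2.218, 0.001]
contact_force: [-0.2, -0.5, -1.4]
opening: 0.0212
grasp_force: 59.1
clock: 6.08
tcp_pos: [0.4728, -0.1803, 0.317]
tcp_rot: [2.219, 2.222, -0.001]
contact_force: [0.1, -0.1, -1.5]
opening: 0.0209
grasp_force: 59.2
turn [0.    0.001 0.241] shift [198.3 -12.5  -3.2] pos [ 0.4728 -0.1803  0.317 ] q [-0.41 -0.1   1.84 -0.    1.4  -0.41] F [ 0.11 -0.06 -1.49] t 6.0833
```

View pics/e.png

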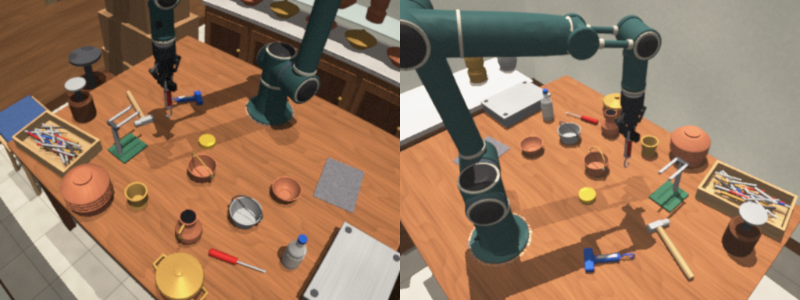

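The scale is held upright, out of the rest and over clear bench; nothing else has moved. Next I'll move to the pre-hook pose on the pail's -x side.

```bash
python3 -m creep '[[[0,0,0.12],[30,0,0],255],[[0,0,0.24],[70,0,0],255],[[0,0,0.24],[110,2,0],255],[[0,0,0.24],[150,4,0],255],[[0,0,0.24],[180,4,0],255],[[0,0,0.24],[195,4,0],255],[[0,0,0.24],[195,4,0],255],[[0,0,0.24],[195,4,0],255]]' >/dev/null
python3 need.py .4767 .0155 .24 -.24
```

```text
turn [-0.001  0.001  0.001] shift [ 1.1 -0.1 76.3] pos [0.4766 0.0144 0.3163] q [-0.02 -0.16  1.89 -0.    1.41  0.22] F [-0.42 -0.36 -2.68] t 6.85
```

```bash
python3 -m creep '[[[0,0,0],[1,0,20],255],[[0,0,0],[1,0,45],255],[[0,0,0],[1,0,65],255],[[0,0,0],[1,0,78],255],[[0,0,0],[1,0,85],255],[[0,0,0],[1,0,86],255],[[0,0,0],[1,0,86],255],[[0,0,0],[1,0,86],255]]' 
python3 need.py .5155 .006 .2295 -.24
python3 - <<'E'
from h import *
c=snap('side','d2');b=snap('scene','s2');w=snap('wrist','w3')
S=np.array([.4767,.0155,.084]);B=np.array([.5155,.006,.108])
o=[]
for i in(c,b):
    im=cv2.resize(i['frame'],None,fx=6,fy=6,interpolation=cv2.INTER_CUBIC)
    u,v=proj(i,B);u,v=int(u-33),int(v-34);o.append(im[v*6:v*6+360,u*6:u*6+390])
    print('crop',u,v,'saddle',((proj(i,S)-[u,v]+.5)*6).round(),'bail',((proj(i,B)-[u,v]+.5)*6).round())
cv2.imwrite('pics/f.png',np.hstack(o)[:,:,::-1])
E
```

```text
clock: 7.52
tcp_pos: [0.4776, 0.0151, 0.232]
tcp_rot: [2.471, 1.937, 0.002]
contact_force: [-0.3, -0.4, -1.7]
opening: 0.0213
grasp_force: 59.0
turn [ 0.002 -0.    -0.001] shift [ 0.2 39.   2.6] pos [0.4776 0.0151 0.232 ] q [-0.02 -0.12  2.01 -0.    1.25  0.22] F [-0.27 -0.4  -1.74] t 7.5167
crop 221 157 saddle [143. 269.] bail [205. 212.]
crop 220 168 saddle [274. 207.] bail [207. 211.]
```

View pics/f.png

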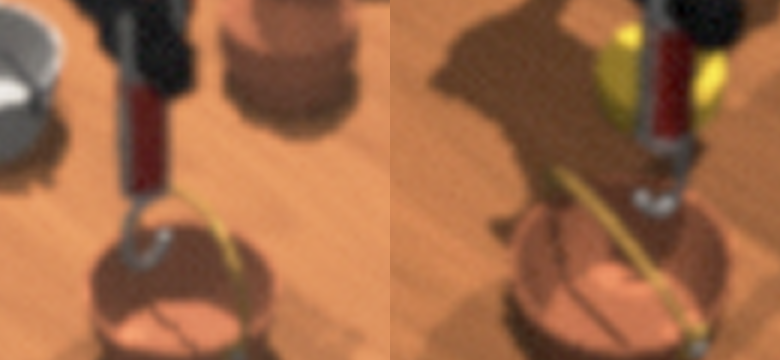

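The views show the hook's saddle at about (145,264) in the side crop and (655,211) in the scene crop, close to prediction. The bail's wire is ahead of the tip and above it, within the mouth's height. Next I'll slide it in.

```bash
python3 -m creep '[[[0,0,0],[0,6,1],255],[[0,0,0],[0,12,1],255],[[0,0,0],[0,18,1],255],[[0,0,0],[0,24,1],255],[[0,0,0],[0,29,1],255],[[0,0,0],[0,34,1],255],[[0,0,0],[0,37,1],255],[[0,0,0],[0,37,1],255]]' 
python3 need.py .5155 .006 .2425 -.24
python3 - <<'E'
from h import *
c=snap('side','d3');b=snap('scene','s3')
B=np.array([.5155,.006,.108])
o=[]
for i in(c,b):
    im=cv2.resize(i['frame'],None,fx=6,fy=6,interpolation=cv2.INTER_CUBIC)
    u,v=proj(i,B);u,v=int(u-33),int(v-34);o.append(im[v*6:v*6+360,u*6:u*6+390])
cv2.imwrite('pics/g.png',np.hstack(o)[:,:,::-1])
E
```

```text
clock: 8.33
tcp_pos: [0.5133, 0.0068, 0.2298]
tcp_rot: [-2.472, -1.939, 0.0]
contact_force: [-0.2, 0.3, -1.9]
opening: 0.0213
grasp_force: 59.1
turn [-0.  0. -0.] shift [ -0.3   2.3 -12.7] pos [0.5133 0.0068 0.2298] q [-0.04 -0.04  1.95 -0.    1.24  0.21] F [-0.21  0.33 -1.9 ] t 8.3333
```

View pics/g.png

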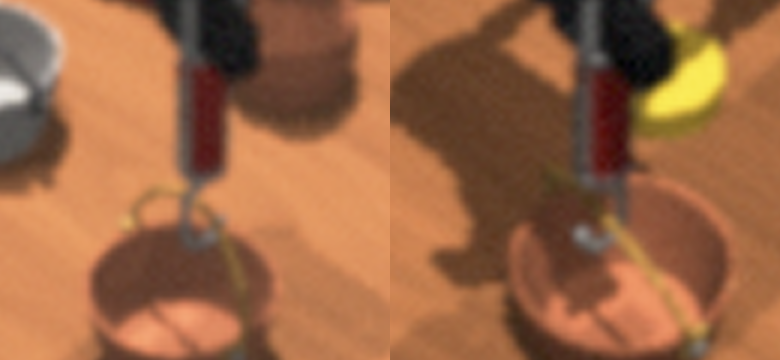

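The side crop shows the wire between the tip (218,218) and the back, and the scene crop agrees, so the bail is in the mouth. Next I'll raise the scale, then draw back over the pail's centre.

```bash
python3 -m creep '[[[0,0,0],[0,0,-4],255],[[0,0,0],[0,0,-8],255],[[0,0,0],[0,0,-12],255],[[0,0,0],[0,0,-14],255],[[0,0,0],[0,-4,-14],255],[[0,0,0],[0,-8,-14],255],[[0,0,0],[0,-11,-14],255],[[0,0,0],[0,-13,-14],255]]' 
python3 -m creep '[[[0,0,0],[0,0,-1],255],[[0,0,0],[0,0,-2],255],[[0,0,0],[0,0,-4],255],[[0,0,0],[0,0,-6],255],[[0,0,0],[0,0,-8],255],[[0,0,0],[0,0,-8],255],[[0,0,0],[0,0,-8],255]]' 
python3 need.py .5007 .0092 .25 -.24
python3 - <<'E'
from h import *
c=snap('side','d4');b=snap('scene','s4')
B=np.array([.5007,.009,.108])
o=[]
for i in(c,b):
    im=cv2.resize(i['frame'],None,fx=6,fy=6,interpolation=cv2.INTER_CUBIC)
    u,v=proj(i,B);u,v=int(u-33),int(v-34);o.append(im[v*6:v*6+360,u*6:u*6+390])
cv2.imwrite('pics/i.png',np.hstack(o)[:,:,::-1])
E
```

```text
clock: 9.1
tcp_pos: [0.4993, 0.0102, 0.2438]
tcp_rot: [-2.471, -1.939, 0.0]
contact_force: [-0.1, 0.5, -2.3]
opening: 0.0211
grasp_force: 59.1
clock: 9.68
tcp_pos: [0.5002, 0.01, 0.2522]
tcp_rot: [2.471, 1.939, 0.0]
contact_force: [-0.5, -0.6, -2.7]
opening: 0.0211
grasp_force: 59.1
turn [ 0. -0. -0.] shift [-0.7  0.7  2.2] pos [0.5002 0.01   0.2522] q [-0.03 -0.08  1.94 -0.    1.28  0.21] F [-0.49 -0.57 -2.66] t 9.6833
```

View pics/i.png

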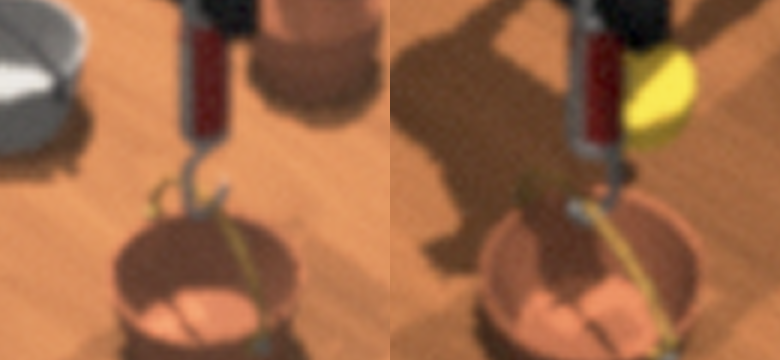

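The hook's bend holds the wire, with the pail still standing. Next I'll set up a rim-height measurement and lift gently with checks.

```bash
cat > rim.py <<'E'
import sys
from h import *
def rim(c):
    P=cloud(c);f=c['frame'].astype(int);d=np.hypot(P[...,0]-.5007,P[...,1]-.0092)
    m=(d<.068)&(P[...,2]>.03)&(P[...,2]<.1)&(f[...,0]>f[...,1]*1.35)
    q=P[m];q=q[(np.hypot(q[:,0]-.5007,q[:,1]-.0092)>.045)];z=np.percentile(q[:,2],[80,90]);t=q[q[:,2]>z[0]-.006]
    return (z*1000).round(1),cv2.minEnclosingCircle((t[:,:2]*1000).astype(np.float32))[0]
if len(sys.argv)>1:
    for n in sys.argv[1:]:print(n,rim(load(n)))
else:
    for n in('side','scene'):print(n,rim(snap(n)))
    F=[]
    for _ in range(1):F.append(arm.state()['contact_force'][2])
    s=arm.state();print('z',s['tcp_pos'].round(4),'F',s['contact_force'].round(2),'M',s['wrist_torque'].round(2),'t',s['clock'])
E
python3 rim.py s0 d0 s2 d2 s4 d4
python3 -m creep '[[[0,0,0],[0,0,-1],255],[[0,0,0],[0,0,-3],255],[[0,0,0],[0,0,-5],255],[[0,0,0],[0,0,-7],255],[[0,0,0],[0,0,-9],255],[[0,0,0],[0,0,-11],255],[[0,0,0],[0,0,-13],255],[[0,0,0],[0,0,-15],255]]' |grep force
python3 rim.py
python3 -m creep '[[[0,0,0],[0,0,-1],255],[[0,0,0],[0,0,-2],255],[[0,0,0],[0,0,-3],255],[[0,0,0],[0,0,-4],255],[[0,0,0],[0,0,-5],255],[[0,0,0],[0,0,-6],255],[[0,0,0],[0,0,-7],255],[[0,0,0],[0,0,-8],255]]' |grep force
python3 rim.py
```

```text
s0 (array([57.2, 59.4]), (504.6390686035156, 7.5886383056640625))
d0 (array([57.3, 59.9]), (500.8709716796875, 9.90030288696289))
s2 (array([57.5, 59.5]), (502.723876953125, 8.173415184020996))
d2 (array([57.4, 60. ]), (500.7974853515625, 7.790874004364014))
s4 (array([57.7, 59.9]), (503.58758544921875, 8.276113510131836))
d4 (array([57.8, 60.4]), (498.28350830078125, 9.633270263671875))
contact_force: [-0.3, 0.7, -4.5]
grasp_force: 58.8
side (array([57.7, 60.6]), (500.9173583984375, 7.424226760864258))
scene (array([57.8, 59.8]), (502.48724365234375, 7.123500823974609))
z [0.5001 0.01   0.2673] F [ 0.53 -0.37 -3.54] M [-0.05  0.05  0.01] t 10.55
contact_force: [0.1, 0.3, -4.6]
grasp_force: 58.8
side (array([57.6, 60.1]), (501.31488037109375, 7.868370056152344))
scene (array([57.9, 60.2]), (502.11480712890625, 6.923543930053711))
z [0.5    0.0101 0.275 ] F [-0.46 -0.67 -3.93] M [-0.02  0.1  -0.  ] t 11.3167
```

```bash
python3 -m creep '[[[0,0,0],[0,0,-1],255],[[0,0,0],[0,0,-2],255],[[0,0,0],[0,0,-3],255],[[0,0,0],[0,0,-4],255],[[0,0,0],[0,0,-5],255],[[0,0,0],[0,0,-6],255],[[0,0,0],[0,0,-7],255],[[0,0,0],[0,0,-8],255]]' |grep force
python3 rim.py
python3 -m creep '[[[0,0,0],[0,0,-1],255],[[0,0,0],[0,0,-2],255],[[0,0,0],[0,0,-3],255],[[0,0,0],[0,0,-4],255],[[0,0,0],[0,0,-5],255],[[0,0,0],[0,0,-6],255],[[0,0,0],[0,0,-7],255],[[0,0,0],[0,0,-7],255]]' |grep force
python3 rim.py
```

```text
contact_force: [0.0, 0.0, -5.7]
grasp_force: 58.8
side (array([57.7, 60.5]), (501.2832946777344, 7.781488418579102))
scene (array([58.1, 60. ]), (502.73126220703125, 7.4066314697265625))
z [0.5    0.0101 0.283 ] F [-0.94  0.92 -5.46] M [-0.02  0.19 -0.01] t 12.0833
contact_force: [-0.7, -0.8, -5.1]
grasp_force: 58.8
side (array([57.8, 60.4]), (498.0030212402344, 6.908702373504639))
scene (array([57.9, 59.8]), (502.22576904296875, 7.103662490844727))
z [0.5    0.0101 0.2899] F [-0.86  0.12 -5.91] M [-0.02  0.12 -0.04] t 12.85
```

```bash
python3 -m creep '[[[0,0,0],[0,0,-1],255],[[0,0,0],[0,0,-2],255],[[0,0,0],[0,0,-3],255],[[0,0,0],[0,0,-4],255],[[0,0,0],[0,0,-5],255],[[0,0,0],[0,0,-6],255],[[0,0,0],[0,0,-7],255],[[0,0,0],[0,0,-8],255]]' |grep force
python3 rim.py
python3 -m creep '[[[0,0,0],[0,0,-1],255],[[0,0,0],[0,0,-2],255],[[0,0,0],[0,0,-3],255],[[0,0,0],[0,0,-4],255],[[0,0,0],[0,0,-5],255],[[0,0,0],[0,0,-6],255],[[0,0,0],[0,0,-6],255],[[0,0,0],[0,0,-6],255]]' |grep force
python3 rim.py
```

```text
contact_force: [0.3, 0.5, -7.5]
grasp_force: 58.8
side (array([57.7, 60.3]), (498.98834228515625, 7.906900405883789))
scene (array([57.1, 59.5]), (502.78570556640625, 7.594873428344727))
z [0.5    0.0101 0.2981] F [-1.16  0.34 -7.42] M [-0.06  0.17  0.07] t 13.6167
contact_force: [-0.1, -1.3, -7.6]
grasp_force: 58.9
side (array([57.5, 60.2]), (497.9795227050781, 6.891231536865234))
scene (array([57.2, 59.5]), (502.55084228515625, 7.480395317077637))
z [0.5    0.0101 0.3039] F [-0.9   0.19 -8.35] M [ 0.01  0.14 -0.03] t 14.3833
```

```bash
python3 -m creep '[[[0,0,0],[0,0,-1],255],[[0,0,0],[0,0,-2],255],[[0,0,0],[0,0,-3],255],[[0,0,0],[0,0,-4],255],[[0,0,0],[0,0,-5],255],[[0,0,0],[0,0,-6],255],[[0,0,0],[0,0,-6],255],[[0,0,0],[0,0,-6],255]]' |grep force
python3 rim.py
python3 -m creep '[[[0,0,0],[0,0,-1],255],[[0,0,0],[0,0,-2],255],[[0,0,0],[0,0,-3],255],[[0,0,0],[0,0,-4],255],[[0,0,0],[0,0,-5],255],[[0,0,0],[0,0,-6],255],[[0,0,0],[0,0,-6],255],[[0,0,0],[0,0,-6],255]]' |grep force
python3 rim.py
```

```text
contact_force: [-1.3, 0.2, -8.5]
grasp_force: 58.9
side (array([58. , 60.8]), (496.85345458984375, 8.172773361206055))
scene (array([57.5, 59.7]), (504.0509338378906, 5.446506500244141))
z [0.5    0.0101 0.3099] F [-0.71  0.5  -7.9 ] M [-0.03  0.15  0.02] t 15.15
contact_force: [-1.6, 1.1, -9.0]
grasp_force: 58.9
side (array([58. , 60.2]), (501.3646240234375, 7.8831939697265625))
scene (array([57.5, 60. ]), (498.5177001953125, 9.845396041870117))
z [0.5    0.0101 0.3159] F [ 0.36  0.52 -9.59] M [0.01 0.03 0.01] t 15.9167
```

```bash
python3 -m creep '[[[0,0,0],[0,0,-1],255],[[0,0,0],[0,0,-2],255],[[0,0,0],[0,0,-3],255],[[0,0,0],[0,0,-4],255],[[0,0,0],[0,0,-5],255],[[0,0,0],[0,0,-6],255],[[0,0,0],[0,0,-6],255],[[0,0,0],[0,0,-6],255]]' |grep force
python3 rim.py
python3 - <<'E'
from h import *
c=snap('side','d5');b=snap('scene','s5')
B=np.array([.5007,.009,.108])
o=[]
for i in(c,b):
    im=cv2.resize(i['frame'],None,fx=5,fy=5,interpolation=cv2.INTER_CUBIC)
    u,v=proj(i,B);u,v=int(u-33),int(v-60);o.append(im[v*5:v*5+500,u*5:u*5+330])
cv2.imwrite('pics/j.png',np.hstack(o)[:,:,::-1])
E
```

```text
contact_force: [-0.3, -0.3, -9.7]
grasp_force: 58.9
side (array([60.2, 62.8]), (503.39215087890625, 7.692951202392578))
scene (array([60.5, 63.1]), (504.2527770996094, 6.979034423828125))
z [0.5    0.0101 0.3219] F [ 0.24  0.34 -9.55] M [0.03 0.05 0.03] t 16.6833
```

View pics/j.png

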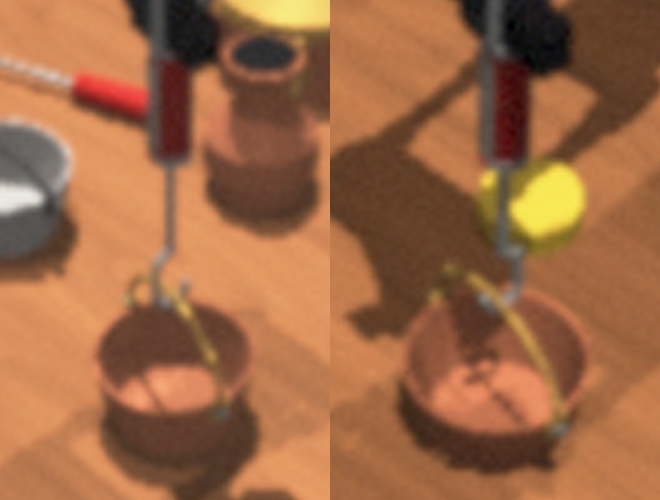

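The views show the pail hanging level on the hook, with the rod drawn out and the rim about 3 mm up. I'll go 7 mm higher and hold.

```bash
python3 -m creep '[[[0,0,0],[0,0,-1],255],[[0,0,0],[0,0,-2],255],[[0,0,0],[0,0,-3],255],[[0,0,0],[0,0,-4],255],[[0,0,0],[0,0,-5],255],[[0,0,0],[0,0,-6],255],[[0,0,0],[0,0,-7],255],[[0,0,0],[0,0,-7],255]]' |grep force
python3 rim.py
python3 -m creep '[[[0,0,0],[0,0,0],255],[[0,0,0],[0,0,0],255],[[0,0,0],[0,0,0],255],[[0,0,0],[0,0,0],255],[[0,0,0],[0,0,0],255],[[0,0,0],[0,0,0],255]]' |grep force
python3 rim.py
```

```text
contact_force: [0.5, 0.8, -9.8]
grasp_force: 58.9
side (array([66.3, 69. ]), (503.51959228515625, 10.2308349609375))
scene (array([66.5, 69.3]), (503.90606689453125, 8.404104232788086))
z [0.5    0.0101 0.329 ] F [-0.68 -0.46 -8.53] M [-0.02  0.03  0.01] t 17.55
contact_force: [-0.7, -0.8, -8.9]
grasp_force: 59.0
side (array([65.9, 68.5]), (503.90435791015625, 10.561456680297852))
scene (array([66.3, 69.1]), (504.25115966796875, 8.795234680175781))
z [0.5    0.0101 0.3289] F [ -0.02   0.03 -10.  ] M [-0.03  0.06  0.01] t 18.15
```

```bash
H='' ; python3 -m creep '[[[0,0,0],[0,0,-1],255],[[0,0,0],[0,0,-1],255],[[0,0,0],[0,0,-1],255],[[0,0,0],[0,0,-1],255],[[0,0,0],[0,0,-1],255],[[0,0,0],[0,0,-1],255],[[0,0,0],[0,0,-1],255],[[0,0,0],[0,0,-1],255]]' |grep force
for i in 1 2 3 4; do python3 -m creep '[[[0,0,0],[0,0,0],255],[[0,0,0],[0,0,0],255],[[0,0,0],[0,0,0],255],[[0,0,0],[0,0,0],255],[[0,0,0],[0,0,0],255],[[0,0,0],[0,0,0],255],[[0,0,0],[0,0,0],255],[[0,0,0],[0,0,0],255]]' |grep contact; done
python3 rim.py
python3 - <<'E'
from h import *
for n in('s0','d0'):
  pass
c={'side':snap('side','d6'),'scene':snap('scene','s6')}
for k,a in(('side','d0'),('scene','s0')):
    # pail xy from fit of rim-level points, before/after
    for cc,z in((load(a),.0575),(c[k],.0675)):
        P=cloud(cc);f=cc['frame'].astype(int);d=np.hypot(P[...,0]-.5,P[...,1]-.009)
        q=P[(d<.07)&(abs(P[...,2]-z)<.004)&(f[...,0]>f[...,1]*1.35)];print(k,cv2.fitEllipse((q[:,:2]*1000).astype(np.float32)))
E
```

```text
contact_force: [0.2, 0.3, -9.3]
grasp_force: 59.0
contact_force: [-0.6, -0.2, -9.4]
contact_force: [-0.1, 1.0, -9.5]
contact_force: [0.6, -0.5, -9.0]
contact_force: [0.1, 0.8, -9.3]
side (array([66.8, 70. ]), (502.7095031738281, 9.391088485717773))
scene (array([67.3, 69.8]), (503.947509765625, 6.396854400634766))
z [0.5    0.0101 0.3299] F [-0.73  0.45 -9.34] M [-0.02  0.03 -0.04] t 21.5833
side ((500.03338623046875, 8.419734001159668), (106.47745513916016, 109.63336944580078), 165.18284606933594)
side ((503.06585693359375, 8.498703002929688), (106.93809509277344, 107.58879089355469), 157.3009796142578)
scene ((500.2466125488281, 8.619176864624023), (106.64481353759766, 109.75434112548828), 158.2542724609375)
scene ((502.9550476074219, 8.913736343383789), (106.48113250732422, 108.9229965209961), 156.6403350830078)
```

The pail hung about 10 mm clear and still for over 3 s at roughly 7.4 N. It sits about 3 mm to +x of its old place, so I'll shift it back before setting it down softly.

```bash
python3 -m creep '[[[0,0,0],[-0.2,-0.7,0],255],[[0,0,0],[-0.4,-1.4,0],255],[[0,0,0],[-0.6,-2,0],255],[[0,0,0],[-0.7,-2.7,0],255],[[0,0,0],[-0.7,-2.7,1],255],[[0,0,0],[-0.7,-2.7,2],255],[[0,0,0],[-0.7,-2.7,3],255],[[0,0,0],[-0.7,-2.7,4],255]]' |grep contact
python3 -m creep '[[[0,0,0],[0,0,0.8],255],[[0,0,0],[0,0,1.6],255],[[0,0,0],[0,0,2.4],255],[[0,0,0],[0,0,3],255],[[0,0,0],[0,0,3.6],255],[[0,0,0],[0,0,4.2],255],[[0,0,0],[0,0,4.8],255],[[0,0,0],[0,0,5.4],255]]' |grep contact
python3 -m creep '[[[0,0,0],[0,0,0.6],255],[[0,0,0],[0,0,1.2],255],[[0,0,0],[0,0,1.8],255],[[0,0,0],[0,0,2.4],255],[[0,0,0],[0,0,3.2],255],[[0,0,0],[0,0,4],255],[[0,0,0],[0,0,5],255],[[0,0,0],[0,0,6],255]]' |grep contact
python3 rim.py
```

```text
contact_force: [0.3, -0.6, -8.9]
contact_force: [-0.2, -0.2, -9.4]
contact_force: [1.0, -0.8, -9.4]
side (array([57.9, 60. ]), (503.06341552734375, 7.250608444213867))
scene (array([57.8, 60.3]), (497.541015625, 10.906822204589844))
z [0.4972 0.0101 0.3144] F [ 0.62  0.11 -9.45] M [-0.   -0.02 -0.04] t 23.7833
```

```bash
for i in 1 2 3; do python3 -m creep '[[[0,0,0],[0,0,2],255],[[0,0,0],[0,0,5],255],[[0,0,0],[0,0,8],255],[[0,0,0],[0,0,11],255],[[0,0,0],[0,0,14],255],[[0,0,0],[0,0,17],255],[[0,0,0],[0,0,20],255],[[0,0,0],[0,0,22],255]]' |grep contact; done
python3 rim.py
python3 - <<'E'
from h import *
c={'side':snap('side','d7'),'scene':snap('scene','s7')}
for k,cc in c.items():
    P=cloud(cc);f=cc['frame'].astype(int);d=np.hypot(P[...,0]-.5,P[...,1]-.009)
    q=P[(d<.07)&(abs(P[...,2]-.0575)<.004)&(f[...,0]>f[...,1]*1.35)];print(k,cv2.fitEllipse((q[:,:2]*1000).astype(np.float32)))
B=np.array([.5007,.009,.108]);o=[]
for i in c.values():
    im=cv2.resize(i['frame'],None,fx=6,fy=6,interpolation=cv2.INTER_CUBIC)
    u,v=proj(i,B);u,v=int(u-33),int(v-34);o.append(im[v*6:v*6+360,u*6:u*6+390])
cv2.imwrite('pics/k.png',np.hstack(o)[:,:,::-1])
E
```

```text
contact_force: [-0.3, 1.2, -6.3]
contact_force: [-0.4, 0.6, -3.5]
contact_force: [-0.3, 0.4, -1.4]
side (array([57.7, 60.4]), (503.9399719238281, 8.041023254394531))
scene (array([57.7, 60.9]), (500.4788818359375, 7.489025115966797))
z [0.4969 0.01   0.2481] F [-0.13  0.45 -2.74] M [-0.   -0.05 -0.04] t 25.8833
side ((501.328125, 8.583388328552246), (106.46283721923828, 108.91629791259766), 167.07369995117188)
scene ((501.3678283691406, 9.266727447509766), (106.563232421875, 108.68336486816406), 162.0985870361328)
```

View pics/k.png

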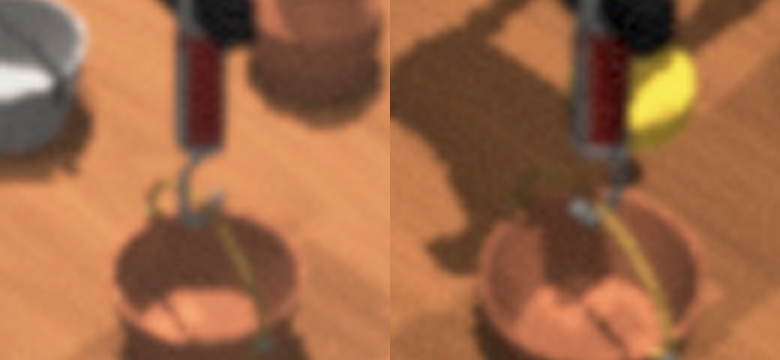

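The pail is back within 1.5 mm of its start, and the wire lies loose in the bend. Next I'll drop the hook 16 mm and withdraw along -x.

```bash
python3 -m creep '[[[0,0,0],[0,0,3],255],[[0,0,0],[0,0,6],255],[[0,0,0],[0,0,9],255],[[0,0,0],[0,0,12],255],[[0,0,0],[0,0,15],255],[[0,0,0],[0,0,16],255],[[0,0,0],[0,0,16],255],[[0,0,0],[0,0,16],255]]' |grep contact
python3 - <<'E'
from h import *
print(arm.state()['tcp_pos'])
for n in('side','scene'):
    c=snap(n);P=cloud(c);f=c['frame'].astype(int);r,g,b=f[...,0],f[...,1],f[...,2]
    d=np.hypot(P[...,0]-.5,P[...,1]-.009)
    m=(d<.075)&(P[...,2]>.07)&(P[...,2]<.125)&(r>b*1.6)&(g>b*1.15)
    q=P[m];q=q[np.argsort(q[:,1])];print(n,len(q));print((q[::max(1,len(q)//12)]*1000).round())
E
```

```text
contact_force: [0.1, 0.7, -1.6]
[0.49714022 0.01005229 0.23239945]
side 45
[[485. -50.  79.]
 [491. -44.  76.]
 [489. -41.  80.]
 [488. -37.  96.]
 [489. -36.  99.]
 [489. -27. 102.]
 [489. -22. 107.]
 [496. -16. 107.]
 [494.  -8. 108.]
 [511.   5.  97.]
 [496.   8. 113.]
 [499.  16. 111.]
 [506.  33. 109.]
 [508.  44. 101.]
 [510.  57.  87.]]
scene 82
[[487. -50.  75.]
 [487. -38.  93.]
 [492. -22.  99.]
 [497.  -2. 110.]
 [499.   7. 111.]
 [487.  13.  91.]
 [486.  15. 105.]
 [504.  22. 113.]
 [506.  31. 109.]
 [506.  39. 102.]
 [507.  48. 101.]
 [512.  56.  95.]
 [513.  60.  81.]
 [515.  66.  73.]]
```

```bash
python3 -m creep '[[[0,0,0],[0,-4,0],255],[[0,0,0],[0,-9,0],255],[[0,0,0],[0,-15,0],255],[[0,0,0],[0,-21,0],255],[[0,0,0],[0,-27,0],255],[[0,0,0],[0,-32,0],255],[[0,0,0],[0,-36,0],255],[[0,0,0],[0,-36,0],255]]' |grep contact
python3 - <<'E'
from h import *
print(arm.state()['tcp_pos'])
for n in('side','scene'):
    c=snap(n);P=cloud(c);f=c['frame'].astype(int);r,g,b=f[...,0],f[...,1],f[...,2]
    d=np.hypot(P[...,0]-.5,P[...,1]-.009)
    m=(d<.075)&(P[...,2]>.07)&(P[...,2]<.125)&(r>b*1.6)&(g>b*1.15)
    q=P[m];q=q[np.argsort(q[:,1])];print(n,len(q));print((q[::max(1,len(q)//12)]*1000).round())
    q=P[(d<.07)&(abs(P[...,2]-.0575)<.004)&(f[...,0]>f[...,1]*1.35)];print(n,cv2.fitEllipse((q[:,:2]*1000).astype(np.float32)))
E
```

```text
contact_force: [0.3, -0.3, -1.3]
[0.4613184  0.01885549 0.23254242]
side 51
[[487. -53.  71.]
 [486. -49.  74.]
 [494. -41.  76.]
 [488. -38.  92.]
 [493. -32.  93.]
 [493. -23. 100.]
 [495. -17. 109.]
 [497.  -5. 112.]
 [500.   3. 110.]
 [499.  12. 114.]
 [449.  20. 122.]
 [502.  24. 108.]
 [504.  36. 108.]]
side ((501.16070556640625, 8.802186965942383), (107.05587005615234, 108.0143814086914), 169.9986114501953)
scene 76
[[489. -48.  77.]
 [491. -35.  94.]
 [494. -20. 102.]
 [499.  -1. 112.]
 [501.   9. 114.]
 [456.  17.  89.]
 [505.  24. 111.]
 [502.  32. 107.]
 [507.  40. 103.]
 [506.  47. 100.]
 [511.  55.  93.]
 [512.  59.  88.]
 [513.  64.  79.]]
scene ((501.2520751953125, 9.358158111572266), (106.5631332397461, 109.48194885253906), 155.56373596191406)
```

Unhooked; the pail and bail stayed put. I'll raise and go back to the rest.

```bash
python3 -m creep '[[[0,0,0],[0,0,-10],255],[[0,0,0],[0,0,-30],255],[[0,0,0],[0,0,-55],255],[[0,0,0],[0,0,-75],255],[[0,0,0],[0,0,-85],255],[[0,0,0],[0,0,-88],255],[[0,0,0],[0,0,-88],255]]' |grep contact
python3 need.py .47 -.3107 .32 0
```

```text
contact_force: [-0.5, 0.6, -1.8]
turn [ 0.002 -0.    -0.24 ] shift [-318.1   85.2    1.5] pos [0.4629 0.0186 0.3215] q [-0.01 -0.19  1.91  0.    1.42  0.23] F [-0.52  0.59 -1.81] t 28.1
```

```bash
python3 -m creep '[[[0,0,-0.1],[-20,5,0],255],[[0,0,-0.2],[-60,16,0],255],[[0,0,-0.24],[-100,27,0],255],[[0,0,-0.24],[-140,38,0],255],[[0,0,-0.24],[-180,48,0],255],[[0,0,-0.24],[-210,56,0],255],[[0,0,-0.24],[-225,60,0],255],[[0,0,-0.24],[-225,60,0],255]]' |grep contact
python3 need.py .47 -.3107 .2185 0
```

```text
contact_force: [0.1, 0.7, -1.5]
turn [-0.004 -0.    -0.004] shift [-93.4   4.9  99.5] pos [ 0.4659 -0.2173  0.318 ] q [-0.48 -0.08  1.82 -0.    1.41 -0.48] F [ 0.12  0.71 -1.5 ] t 28.7667
```

```bash
python3 -m creep '[[[0,0,0],[-25,1,0],255],[[0,0,0],[-55,3,0],255],[[0,0,0],[-80,4,0],255],[[0,0,0],[-93,4,15],255],[[0,0,0],[-93,4,40],255],[[0,0,0],[-93,4,65],255],[[0,0,0],[-93,4,80],255],[[0,0,0],[-93,4,80],255]]' |grep contact
python3 -m creep '[[[0,0,0],[0,0,6],255],[[0,0,0],[0,0,12],255],[[0,0,0],[0,0,16],255],[[0,0,0],[0,0,16],255],[[0,0,0],[0,0,16],255],[[0,0,0],[0,0,16],255]]' |grep contact
python3 need.py .578 -.3102 .2185 0
```

```text
contact_force: [0.8, 0.5, -2.7]
contact_force: [0.2, 0.1, -2.2]
turn [0.001 0.001 0.   ] shift [ -2.8 106.5   7.1] pos [ 0.4715 -0.3074  0.2254] q [-0.62  0.06  1.85 -0.    1.23 -0.62] F [ 0.23  0.1  -2.24] t 29.9333
```

```bash
python3 -m creep '[[[0,0,0],[-3,10,0],255],[[0,0,0],[-3,25,0],255],[[0,0,0],[-3,45,0],255],[[0,0,0],[-3,65,0],255],[[0,0,0],[-3,85,0],255],[[0,0,0],[-3,98,0],255],[[0,0,0],[-3,105,0],255],[[0,0,0],[-3,106,0],255]]' |grep contact
python3 -m creep '[[[0,0,0],[0,0,8],255],[[0,0,0],[0,0,16],255],[[0,0,0],[0,0,24],255],[[0,0,0],[0,0,32],255],[[0,0,0],[0,0,36],255],[[0,0,0],[0,0,40],255],[[0,0,0],[0,0,40],255],[[0,0,0],[0,0,40],255]]' |grep contact
python3 need.py .578 -.3107 .1785 0
```

```text
contact_force: [1.4, -0.5, -2.3]
contact_force: [0.6, 0.1, -2.1]
turn [-0. -0. -0.] shift [-0.5  1.2  5.8] pos [ 0.5768 -0.3102  0.1843] q [-0.53  0.26  1.7  -0.    1.18 -0.53] F [ 0.65  0.15 -2.09] t 31.2667
```

```bash
python3 -m creep '[[[0,0,0],[0,1,1],255],[[0,0,0],[0,1,2],255],[[0,0,0],[0,1,3],255],[[0,0,0],[0,1,4],255],[[0,0,0],[0,1,5],255],[[0,0,0],[0,1,5.5],255],[[0,0,0],[0,1,5.5],255],[[0,0,0],[0,1,5.5],255]]'
python3 need.py .578 -.3107 .1785 0
```

```text
clock: 31.93
tcp_pos: [0.578, -0.3102, 0.1789]
tcp_rot: [-2.221, -2.221, 0.0]
contact_force: [0.8, 0.3, -2.0]
opening: 0.0213
grasp_force: 60.1
turn [-0. -0. -0.] shift [-0.5  0.   0.4] pos [ 0.578  -0.3102  0.1789] q [-0.53  0.26  1.7   0.    1.18 -0.53] F [ 0.81  0.31 -2.03] t 31.9333
```

```bash
python3 -m creep '[[[0,0,0],[0,0,0.4],255],[[0,0,0],[0,0,0.8],255],[[0,0,0],[0,0,0.8],255],[[0,0,0],[0,0,0.8],255]]' | egrep 'tcp_pos|contact'
python3 -m creep '[[[0,0,0],[0,0,0.4],255],[[0,0,0],[0,0,0.8],255],[[0,0,0],[0,0,0.8],255],[[0,0,0],[0,0,0.8],255]]' | egrep 'tcp_pos|contact'
```

```text
tcp_pos: [0.5781, -0.3102, 0.1785]
contact_force: [-0.7, 0.3, -0.3]
tcp_pos: [0.5781, -0.3103, 0.1785]
contact_force: [-2.6, 2.3, 5.2]
```

Resting on the prongs. I'll open slowly and lift off.

```bash
python3 -m creep '[[[0,0,0],[0,0,-0.5],200],[[0,0,0],[0,0,-0.5],180],[[0,0,0],[0,0,-0.5],160],[[0,0,0],[0,0,-0.5],140],[[0,0,0],[0,0,-0.5],120],[[0,0,0],[0,0,-0.5],100],[[0,0,0],[0,0,-0.5],100],[[0,0,0],[0,0,-0.5],100]]'
python3 -m creep '[[[0,0,0],[0,0,-5],100],[[0,0,0],[0,0,-15],100],[[0,0,0],[0,0,-35],100],[[0,0,0],[0,0,-65],100],[[0,0,0],[0,0,-100],100],[[0,0,0],[0,0,-130],100],[[0,0,0],[0,0,-150],100],[[0,0,0],[0,0,-150],100]]' | grep tcp
python3 -m creep '[[[0,0,0],[20,-20,0],100],[[0,0,0],[50,-40,0],100],[[0,0,0],[80,-60,0],100],[[0,0,0],[100,-80,0],100],[[0,0,0],[100,-80,0],100],[[0,0,0],[100,-80,0],100]]' | grep tcp
python3 - <<'E'
from h import *
c=snap('side','d9');b=snap('scene','s9')
for n,o in(('d0',c),('s0',b)):
    P=cloud(o);f=o['frame'].astype(int);q=P[(abs(P[...,0]-.578)<.05)&(abs(P[...,1]+.31)<.06)&(f.max(-1)<75)&(P[...,2]>.19)&(P[...,2]<.22)]
    print(n,len(q),q.min(0).round(3),q.max(0).round(3),cv2.minAreaRect((q[:,:2]*1000).astype(np.float32)))
cv2.imwrite('pics/m.png',np.hstack([cv2.resize(i['frame'],(400,300)) for i in (b,c)])[:,:,::-1])
E
```

```text
clock: 33.27
tcp_pos: [0.5781, -0.3102, 0.1778]
tcp_rot: [-2.221, -2.221, -0.0]
contact_force: [-0.1, -0.2, -0.3]
opening: 0.0519
grasp_force: 0.0
tcp_pos: [0.5805, -0.3116, 0.3367]
tcp_rot: [2.213, 2.213, 0.005]
tcp_pos: [0.4973, -0.2093, 0.3283]
tcp_rot: [2.219, 2.222, 0.0]
d0 236 [ 0.562 -0.352  0.19 ] [ 0.587 -0.274  0.213] ((574.8903198242188, -312.8823547363281), (24.109970092773438, 78.95597839355469), 2.9530656337738037)
s0 184 [ 0.57  -0.346  0.19 ] [ 0.592 -0.264  0.21 ] ((581.1787109375, -304.9329833984375), (81.37731170654297, 21.552539825439453), 88.3990478515625)
```

View pics/m.png

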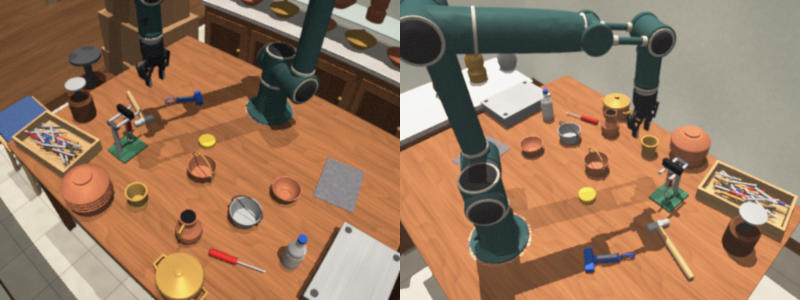

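The scale hangs back in its rest at (122,112) in the scene half. The pail stands at (201,167) in its place, and the gripper is clear of everything.

```bash
python3 -c "
from rig import arm
print(arm.finish_job())"
```

```text
the job is handed in; nothing more can be done
None
```

The copper pail weighed about 7.4 N (roughly 0.75 kg), hanging about 1 cm clear and still for over 2 s; it is back within about 1.5 mm of its place, the scale is in its rest, and the job was handed in at about 35 s.

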